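Set the dispensing valve over the beaker to half a turn

ROBOT

A 6-joint arm with a two-finger parallel gripper is mounted at the origin on a cart in front of the work surface, level with it; the furniture and walls round the work are solid. World frame = base frame: x ahead of the robot, y to its left, z up, the work surface at z = 0. Lengths are in m, angles in rad, forces in N, time in s.
With the tool pointing down it reaches from about 0.275 to 0.725 m from the base axis. Payload 15.9 kg.
Tool frame: the origin (TCP) lies midway between the tips of the shut fingers; the grasp point (between the pads) lies 19 mm behind it (grip_point_offset is the distance from the TCP to the grasp point, in m); z points along the fingers, y is the line along which they close (so a half turn about z gives the same grasp; the last joint's range is limited). The gripper opens to 85 mm and grips with 20 to 120 N. Pads are 22 mm wide; open, the fingers measure 114 mm over their backs; the gripper's body (76 mm by 85 mm) begins 54 mm behind the grasp point. The pads swing forward as they close: fully open they stand 13 mm farther back than shut.
Start: joints at [-1.264, 0.213, -0.034, 1.323, 0, 1.571], TCP at [0.151, -0.477, 0.231] pointing down, gripper open.
Joint ranges: [-2.98, 2.98], [-0.74, 1.72], [-1.14, 1.35], [-2.1, 2.04], [-1.57, 1.44], [-3.14, 3.14]. Speed limits (rad/s): [1.89, 1.89, 2.39, 2.57, 3.14, 3.14].

INTERFACE

Orientations are given as [roll, pitch, yaw] about the fixed x, y, z axes, in that order (R = Rz(yaw) Ry(pitch) Rx(roll)).
In Python, from plant import get_state, grab_frame, calibration, close_job, grip_point_offset gives the robot as it stands.
- The arm moves only by the tool drive_tool, never from a script. Its argument "deltas" is a list of rows, each a list of 7 numbers: the shift along the tool's x, y, z in m, then the turn, a rotation vector about the tool's x, y, z in degrees, then the finger opening in m, from 0 to 0.0854. In form: [[dx, dy, dz, wx, wy, wz, grip], ...]. A call has 1 to 10 rows; each row is the pose to reach, as a shift and turn from the pose commanded when the call began, along the tool's axes at that moment; what a row does not reach only later rows make up. A row lasts 1/8 s, in which the tool goes at most 62.5 mm and 10.7 degrees, less where a joint would pass 70% of its speed; a pose out of reach is approached as far as the arm can. A call with a gripper value outside its range is refused whole. The fingers move at their own pace and stop on an object; "newtons" is the grip in N (left out, the last holds). Time passes only in rows, so rows that repeat a pose let the fingers close. It gives the time, the measured TCP pose, the force, the opening and the grip force at its end, in the units of the state.
- get_state(): the state, without advancing time (a new reading comes with each control period).
- grab_frame(name): name is "side" or "top"; returns the picture (480x640x3 uint8, blue, green, red); there is no depth.
- calibration(name): a dict with "mtx" (3x3 intrinsics, pixels), "D" ([k1, k2, p1, p2, k3] as OpenCV has them; the pictures are not rectified), "camera_from_world" (4x4, takes a point from world to camera coordinates). Camera axes: x right, y up, looking along -z (the intrinsics and any distortion apply to the point x, -y, -z); pixel columns grow to the right and rows downward; lengths in m; the calibration is good to about 2 mm. A picture is of the moment at which its call begins. calibration takes no time and is no camera call.
- close_job(): hands the job in; it is judged then, once.
The state is a dict: "clock": time; "q": joint angles; "qd": joint speeds; "joint_torque": joint torques, N m; "tcp_pos": TCP position; "tool_rot": TCP orientation; "contact_force": force on the tool from outside, world axes, zero at the start; "moment": the same for the moment, N m; "grip_width": finger opening in m; "finger_force": force on a finger pad.
Only numpy, scipy, OpenCV 4.12 (cv2) and the standard library are available. Lean on these libraries where they do the work, as an engineer would, in place of code of your own. Each camera call takes 0.05 s, during which the arm holds its last target. There are 200 camera calls.

TASK

A beaker stands under one of the two outlets of the dispensing stand. Shut the valve of that outlet (clockwise) until it comes up against its stop, then open it half a turn, 180 degrees anticlockwise, from there and let go. Do not turn the other valve, and leave the beaker and everything else standing where it is.

Things in the scene. Friction and masses are not known exactly. Their poses are not given: they have to be found in the camera images.
- stand: grey metal stand, fixed, 220 deep x 310 wide x 290 mm high; origin centre of underside, x to its back, y to its left. Base plate 12 mm. The panel slopes up to the back at 35 deg; both spindles, square to it, lean 35 deg from vertical to the front; feet on the panel at [-20, +-75, 165] mm. Bottle shelf over it: underside 278 mm up, front edge x = -8 mm; a tool in line with a spindle clears it
- valve_left (a joint): opening of the left valve in rad: 0 = shut against its stop, grows as the handle is turned anticlockwise as seen facing it, up to 4.7; stiff, stays where it is left. Which way the handle points when shut differs from valve to valve and from day to day
- grip_left (a point): centre of the black bar handle of the left valve, on the spindle axis, 28 mm out from the panel face; x along the bar to its pointer nose, z outwards along the spindle. Bar 50 long x 12 wide x 22 mm high (17 to 39 mm from the panel); the nose, 7 mm wide, reaches 41 mm from the axis at one end; bezel and nut under the bar
- nose_left (a point): tip of the pointer nose of the left handle, 41 mm from the spindle axis, 22 mm out from the panel
- outlet_left (a point): mouth of the left valve's outlet, a 10 mm steel tube that points down under the panel's front edge, 101 mm above the worktop, straight in front of its valve
- valve_right (a joint): opening of the right valve in rad: 0 = shut against its stop, grows as the handle is turned anticlockwise as seen facing it, up to 4.7; stiff, stays where it is left. Which way the handle points when shut differs from valve to valve and from day to day
- grip_right (a point): centre of the black bar handle of the right valve, on the spindle axis, 28 mm out from the panel face; x along the bar to its pointer nose, z outwards along the spindle. Bar 50 long x 12 wide x 22 mm high (17 to 39 mm from the panel); the nose, 7 mm wide, reaches 41 mm from the axis at one end; bezel and nut under the bar
- nose_right (a point): tip of the pointer nose of the right handle, 41 mm from the spindle axis, 22 mm out from the panel
- outlet_right (a point): mouth of the right valve's outlet, a 10 mm steel tube that points down under the panel's front edge, 101 mm above the worktop, straight in front of its valve
- beaker: clear graduated plastic beaker, 64 mm wide, 74 mm high, upright on the base plate under one of the two outlets; origin at the centre of its underside
- dish: closed Petri dish, 64 mm wide, 15 mm high, under the other outlet; origin at the centre of its underside; bystander
- marker: black marker pen lying left of the stand, 132 mm long, 12 mm thick; origin under its middle; bystander
- timer: digital bench timer right of the stand, 66 x 66 x 19 mm; origin at the centre of its underside; bystander
There are look-alikes about, which are no part of the job. Of the things that look like the beaker, the largest one is meant.

How it is judged:
On the way:
1. the valve over the beaker has been shut against its stop (within 0.04 rad) (((horizontal distance between beaker and outlet_left below 0.03 m and value of joint valve_left below 0.04 rad) or (horizontal distance between beaker and outlet_right below 0.03 m and value of joint valve_right below 0.04 rad))), for 0.1 s.
At the end, for the whole second after the job is handed in: the valve whose outlet is over the beaker stands still, 180 degrees open from its stop, within 0.15 rad (8.6 degrees); the other handle's nose is within 5 mm (7 degrees) of where it was; the beaker is upright within 15 mm and the dish, marker and timer within 20 mm of where they were (((horizontal distance between beaker and outlet_left below 0.03 m and value of joint valve_left between 2.99159 and 3.29159 rad and distance of nose_right from where it was at the start of the episode below 0.005 m) or (horizontal distance between beaker and outlet_right below 0.03 m and value of joint valve_right between 2.99159 and 3.29159 rad and distance of nose_left from where it was at the start of the episode below 0.005 m)) and velocity of joint valve_left between -0.02 and 0.02 rad/s and velocity of joint valve_right between -0.02 and 0.02 rad/s and distance of beaker from where it was at the start of the episode below 0.015 m and angle between beaker's own z axis and vertical below 0.1 rad and distance of each of dish, marker, timer from where it was at the start of the episode below 0.02 m); the robot touches nothing.
It fails at once if the other valve is turned (nose moved over 5 mm) ((horizontal distance between beaker and outlet_left below 0.03 m and distance of nose_right from where it was at the start of the episode above 0.005 m) or (horizontal distance between beaker and outlet_right below 0.03 m and distance of nose_left from where it was at the start of the episode above 0.005 m)).
It fails at once if the beaker is shifted by 15 mm or tipped (distance of beaker from where it was at the start of the episode above 0.015 m or angle between beaker's own z axis and vertical above 0.3 rad).
It fails at once if the dish, the marker or the timer is shifted by 20 mm (distance of any of dish, marker, timer from where it was at the start of the episode above 0.02 m).
It also fails if it takes over 67 s, if anything falls off the work surface, if the arm or the gripper's body presses on something with over 40 N, if the wrist force passes 120 N, or if a joint passes its speed limit or range.

## Working session

There is one attempt and no reset: what is moved stays moved. The work goes in short steps, Python scripts to look and compute and a tool call to move; the robot and the scene stay as the last step left them, time stands still between calls to the robot, and variables do not carry over. Pictures are saved under pics/ and viewed, at most 10 in all, crops included, and the job is handed in when it is done.

Besides the shell and the picture viewer there is one more tool, called after ">>>" in YAML: its name, and indented under it one key for each argument. drive_tool: Moves the arm, as the interface text tells. Its arguments: {"type":"object","properties":{"deltas":{"type":"array"},"newtons":{"type":"number"}},"required":["deltas"]}

```bash
mkdir -p pics; python3 - <<'E'
from plant import *
import cv2
for n in("side","top"):
    cv2.imwrite(f"pics/{n}0.png",grab_frame(n)); c=calibration(n); print(n,c["mtx"],c["D"],c["camera_from_world"])
print(get_state(),grip_point_offset)
E
```

```text
side [[558.91032881   0.         317.01179872]
 [  0.         558.91032881 234.92794402]
 [  0.           0.           1.        ]] [-0.15400292  0.          0.          0.          0.        ] [[-0.84775558 -0.53031365  0.00882686  0.39864987]
 [ 0.24057169 -0.36963776  0.89749272 -0.2802463 ]
 [-0.4726899   0.76297796  0.44094092 -0.86912688]
 [ 0.          0.          0.          1.        ]]
top [[536.5730844    0.         324.56963573]
 [  0.         536.5730844  239.05592293]
 [  0.           0.           1.        ]] [0.04947279 0.         0.         0.         0.        ] [[ 0.0187388  -0.99968542 -0.01667116 -0.09795706]
 [ 0.98804728  0.01596378  0.15332232 -0.54385475]
 [-0.15300795 -0.01934497  0.9880356  -1.36550477]
 [ 0.          0.          0.          1.        ]]
{'clock': 0.1, 'q': array([-1.26401515e+00,  2.13292163e-01, -3.49993620e-02,  1.32352177e+00,
       -8.61006848e-06,  1.57081142e+00]), 'qd': array([ 0.00015582, -0.00079621,  0.00303741,  0.00017642,  0.00087637,
       -0.00032365]), 'joint_torque': array([-7.97960456e-05, -6.87247038e+01,  4.87806344e+01,  1.21730423e-02,
        2.68138501e-05,  2.98549469e-05]), 'tcp_pos': array([ 0.15089615, -0.47634961,  0.23087185]), 'tool_rot': array([-3.14057568e+00,  8.62541258e-06,  3.06766093e-01]), 'contact_force': array([-0.82758142,  0.14486492,  0.08108228]), 'moment': array([ 0.00846837,  0.0446162 , -0.02109866]), 'finger_force': 0.0, 'grip_width': 0.08555210223771396} 0.0187
```

View pics/side0.png

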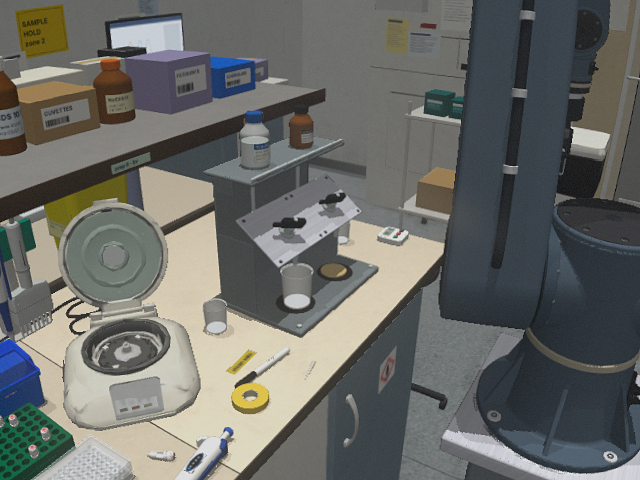

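View pics/top0.png

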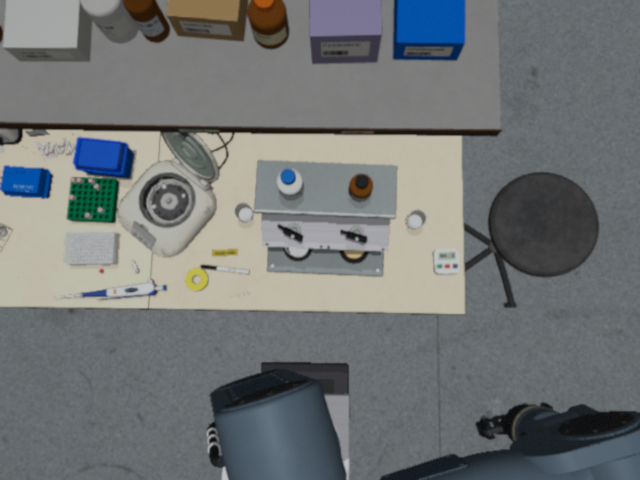

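The beaker stands under the left outlet (side view about (297,288), top view about (298,250)), and the dish is under the right one. Handles are at about (290,223) and (332,200) in the side view, and (290,234) and (353,237) in the top view. I'll enlarge these next.

```bash
python3 - <<'E'
import cv2,numpy as np
a=cv2.imread("pics/side0.png")[170:345,200:400]; b=cv2.imread("pics/top0.png")[150:285,245:405]
cv2.imwrite("pics/sc.png",cv2.resize(a[:,:],None,fx=4,fy=3.4,interpolation=2)[:600]);cv2.imwrite("pics/tc.png",cv2.resize(b[:120],None,fx=5,fy=5,interpolation=2))
E
```

```text
(no output)
```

View pics/sc.png

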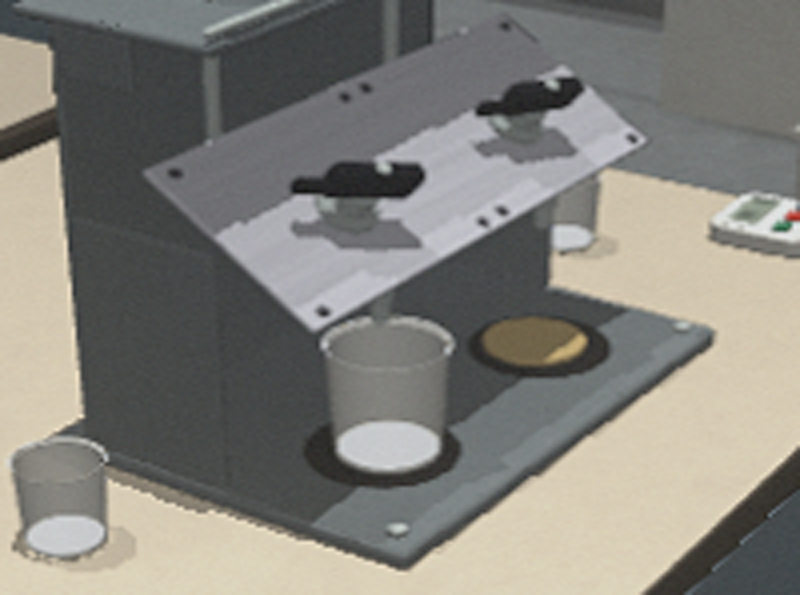

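View pics/tc.png

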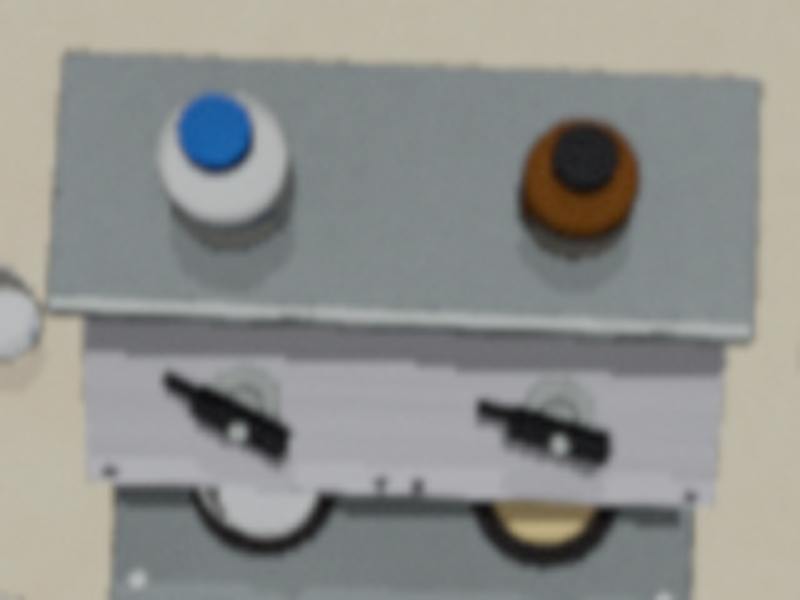

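```bash
cat > h.py <<'E'
from plant import *
import numpy as np, cv2
from scipy.optimize import least_squares
from scipy.spatial.transform import Rotation as R
def proj(n,P):
    c=calibration(n); T=np.array(c["camera_from_world"]); F=np.diag([1.,-1,-1])
    return cv2.projectPoints(np.atleast_2d(P).astype(float),cv2.Rodrigues(F@T[:3,:3])[0],F@T[:3,3],np.array(c["mtx"]),np.array(c["D"]))[0][:,0]
s35,c35=np.sin(np.radians(35)),np.cos(np.radians(35))
n=np.array([-s35,0,c35]); ex=np.array([c35,0,s35]); ey=np.array([0,1.,0])  # panel: up-slope, left
def pts(p):
    x,y,yaw,tl,tr=p; M=R.from_euler("z",yaw).as_matrix()
    def f(side,h,r=0,t=0): return np.array([-.02,side*.075,.165])+h*n+r*(np.cos(t)*ex+np.sin(t)*ey)
    L=[f(1,.039),f(-1,.039),f(1,.022,.041,tl),f(-1,.022,.041,tr),[-.11,.155,.012],[-.11,-.155,.012]]
    return np.array([x,y,0])+np.array(L)@M.T
E
python3 - <<'E'
from h import *
S=np.array([[296,219.2],[337.6,194.5],[273.2,224.8],[320,201.6],[301.2,333.6],[378.2,268.3]])
T=np.array([[292.5,236.1],[356.9,238.5],[278.5,225.5],[341.3,231.5]])
def res(p):
    P=pts(p); return np.r_[(proj("side",P)-S).ravel(),(proj("top",P[:4])-T).ravel()]
r=least_squares(res,[.6,0,0,1,1],loss="soft_l1",f_scale=1.)
print(r.x,np.degrees(r.x[2:])); print(res(r.x).reshape(-1,2).round(1)); print(pts(r.x).round(4))
E
```

```text
[ 0.5687909  -0.09224047 -0.02814133  1.12491525  1.30773968] [-1.61237942 64.45289601 74.92796414]
[[ 0.1 -0.1]
 [ 0.6 -0.1]
 [ 0.5 -0.1]
 [ 0.2  0.3]
 [ 0.3 -0.4]
 [ 1.8 -2.6]
 [-0.2 -0.6]
 [-0.3 -0.2]
 [-1.2 -0.6]
 [-1.4 -1.2]]
[[ 0.5285 -0.0161  0.1969]
 [ 0.5243 -0.166   0.1969]
 [ 0.5538  0.0202  0.1932]
 [ 0.5439 -0.127   0.1891]
 [ 0.4632  0.0658  0.012 ]
 [ 0.4545 -0.2441  0.012 ]]
```

```bash
cat >> h.py <<'E'
P0=np.array([0.5688,-0.0922,0]); M=R.from_euler("z",-0.0281).as_matrix()
def target(h,deg,off=(0,0)):   # TCP on left spindle axis, h from panel, tool x at deg from up-slope
    t=np.radians(deg); p=np.array([-.02,.075,.165])+h*n+off[0]*ex+off[1]*ey
    x=np.cos(t)*ex+np.sin(t)*ey; z=-n
    return P0+M@p, M@np.c_[x,np.cross(z,x),z]
def delta(h,deg):
    s=get_state(); A=R.from_euler("xyz",s["tool_rot"]).as_matrix(); p,B=target(h,deg)
    return (A.T@(p-s["tcp_pos"])*1e3).round(1), np.degrees(R.from_matrix(A.T@B).as_rotvec()).round(2)
def where():  # position in spindle coords (mm): upslope, left, h ; angle of tool x ; torque
    s=get_state(); A=R.from_euler("xyz",s["tool_rot"]).as_matrix(); d=M.T@(s["tcp_pos"]-P0)-np.array([-.02,.075,.165])
    x=M.T@A[:,0]; z=A[:,2]
    print("t",s["clock"],"pos",(np.array([ex@d,ey@d,n@d])*1e3).round(1),"phi",np.degrees(np.arctan2(ey@x,ex@x)).round(1),"tilt",np.degrees(np.arccos(min(1,-(M@n)@z))).round(1),
     "F",(A.T@s["contact_force"]).round(1),"Mom",(A.T@s["moment"]).round(2),"grip",s["grip_width"],s["finger_force"],"q",s["q"].round(2))
E
python3 -c "
from h import *
where();print(delta(.13,64.5),target(.13,64.5)[0])"
```

```text
t 0.1 pos [-279.2 -470.7  275.9] phi 23.0 tilt 35.0 F [-0.7 -0.4 -0.1] Mom [ 0.02 -0.04  0.02] grip 0.08555210223771396 0.0 q [-1.26  0.21 -0.03  1.32 -0.    1.57]
(array([ 449.7, -342. ,  -40.3]), array([-24.01,  26.73, -43.88])) [ 0.47637962 -0.01457268  0.27148977]
```

>>> drive_tool:
  deltas:
    - [0.045, -0.034, -0.004, -2.4, 2.7, -4.4, 0.06]
    - [0.09, -0.068, -0.008, -4.8, 5.3, -8.8, 0.06]
    - [0.135, -0.103, -0.012, -7.2, 8, -13.2, 0.06]
    - [0.18, -0.137, -0.016, -9.6, 10.7, -17.6, 0.06]
    - [0.225, -0.171, -0.02, -12, 13.4, -21.9, 0.06]
    - [0.27, -0.205, -0.024, -14.4, 16, -26.3, 0.06]
    - [0.315, -0.239, -0.028, -16.8, 18.7, -30.7, 0.06]
    - [0.36, -0.274, -0.032, -19.2, 21.4, -35.1, 0.06]
    - [0.405, -0.308, -0.036, -21.6, 24.1, -39.5, 0.06]
    - [0.45, -0.342, -0.04, -24, 26.7, -43.9, 0.06]

```text
clock: 1.35
tcp_pos: [0.4773, -0.0128, 0.2717]
tool_rot: [2.575, -0.249, 1.174]
contact_force: [0.4, -0.8, -0.5]
grip_width: 0.0599
finger_force: 0.0
```

```bash
python3 -c "
from h import *
where();print(delta(.13,64.5))"
```

```text
t 1.35 pos [  0.8   1.8 129.7] phi 64.7 tilt 0.1 F [-0.7  0.4  0.6] Mom [ 0.4  -0.3  -0.05] grip 0.059876284197497076 0.0 q [-0.03 -0.38 -0.67  0.66 -0.    2.01]
(array([-2. ,  0.1, -0.3]), array([ 0.12, -0.08,  0.2 ]))
```

>>> drive_tool:
  deltas:
    - [-0.002, 0, 0, 0, 0, -10, 0.05]
    - [-0.002, 0, 0, 0, 0, -20, 0.05]
    - [-0.002, 0, 0, 0, 0, -30, 0.05]
    - [-0.002, 0, 0, 0, 0, -40, 0.05]
    - [-0.002, 0, 0, 0, 0, -50, 0.05]
    - [-0.002, 0, 0, 0, 0, -60, 0.05]
    - [-0.002, 0, 0, 0, 0, -70, 0.05]
    - [-0.002, 0, 0, 0, 0, -80, 0.05]
    - [-0.002, 0, 0, 0, 0, -90, 0.05]
    - [-0.002, 0, 0, 0, 0, -100, 0.05]

```text
clock: 2.6
tcp_pos: [0.4757, -0.0165, 0.2705]
tool_rot: [2.962, 0.586, 2.795]
contact_force: [0.2, 0.1, -0.1]
grip_width: 0.05
finger_force: 0.0
```

>>> drive_tool:
  deltas:
    - [0, 0, 0, 0, 0, -10, 0.05]
    - [0, 0, 0, 0, 0, -20, 0.05]
    - [0, 0, 0, 0, 0, -30, 0.05]
    - [0, 0, 0, 0, 0, -40, 0.05]
    - [0, 0, 0, 0, 0, -50, 0.05]
    - [0, 0, 0, 0, 0, -60, 0.05]
    - [0, 0, 0, 0, 0, -70, 0.05]
    - [0, 0, 0, 0, 0, -80, 0.05]
    - [0, 0, 0, 0, 0, -80, 0.05]

```text
clock: 3.72
tcp_pos: [0.4757, -0.0165, 0.2705]
tool_rot: [-2.578, 0.249, -1.972]
contact_force: [0.2, 0.4, -0.7]
grip_width: 0.0501
finger_force: 0.0
```

```bash
python3 -c "
from h import *
where();print(delta(.02,244.5)); [cv2.imwrite(f'pics/{k}1.png',cv2.resize(grab_frame(k)[a:a+120,b:b+160],None,fx=2.5,fy=2.5,interpolation=2)) for k,a,b in (('side',140,220),('top',180,220))]
cv2.imwrite('pics/m1.png',np.hstack([cv2.imread('pics/side1.png'),cv2.imread('pics/top1.png')]))"
```

```text
t 3.725 pos [ -1.1  -1.9 129.5] phi -115.5 tilt 0.1 F [-0.2  0.4  0.7] Mom [-0.48  0.23 -0.01] grip 0.05009167829342051 0.0 q [-0.04 -0.38 -0.68  0.66  0.   -1.13]
(array([ -2.3,  -0.2, 109.5]), array([ 0.01, -0.06, -0.  ]))
```

View pics/m1.png

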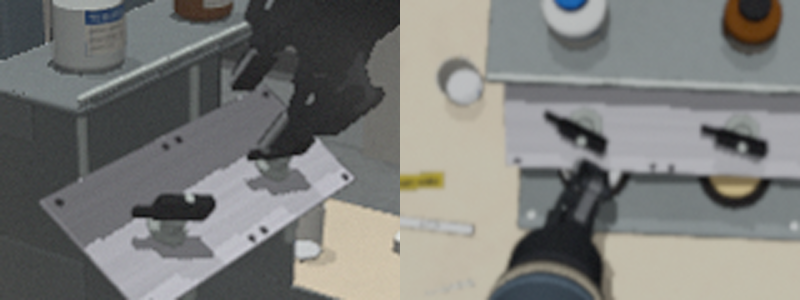

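Nothing is touching. The open fingers are in line above the left handle, in the side crop at about (250,110) and in the top crop at about (590,190). I'll descend along the spindle now.

>>> drive_tool:
  deltas:
    - [-0.002, 0, 0.02, 0, 0, 0, 0.05]
    - [-0.002, 0, 0.04, 0, 0, 0, 0.05]
    - [-0.002, 0, 0.06, 0, 0, 0, 0.05]
    - [-0.002, 0, 0.075, 0, 0, 0, 0.05]
    - [-0.002, 0, 0.085, 0, 0, 0, 0.05]
    - [-0.002, 0, 0.095, 0, 0, 0, 0.05]
    - [-0.002, 0, 0.1, 0, 0, 0, 0.05]
    - [-0.002, 0, 0.105, 0, 0, 0, 0.05]
    - [-0.002, 0, 0.105, 0, 0, 0, 0.05]

```text
clock: 4.95
tcp_pos: [0.5369, -0.0165, 0.1851]
tool_rot: [-2.578, 0.248, -1.971]
contact_force: [-0.2, 0.5, -0.5]
grip_width: 0.0503
finger_force: 0.0
```

```bash
python3 -c "
from h import *
where();print(delta(.02,244.5)); [cv2.imwrite(f'pics/{k}1.png',cv2.resize(grab_frame(k)[a:a+100,b:b+100],None,fx=4,fy=4,interpolation=2)) for k,a,b in (('side',160,240),('top',190,245))]
cv2.imwrite('pics/m2.png',np.hstack([cv2.imread('pics/side1.png'),cv2.imread('pics/top1.png')]))"
```

```text
t 4.95 pos [ 0.1 -0.2 24.5] phi -115.5 tilt 0.1 F [-0.2  0.7  0.3] Mom [-0.44  0.22  0.04] grip 0.05025149188866697 0.0 q [-0.03 -0.18 -0.77  0.37  0.   -1.13]
(array([-0.2,  0.2,  4.5]), array([-0.01, -0.05,  0.04]))
```

View pics/m2.png

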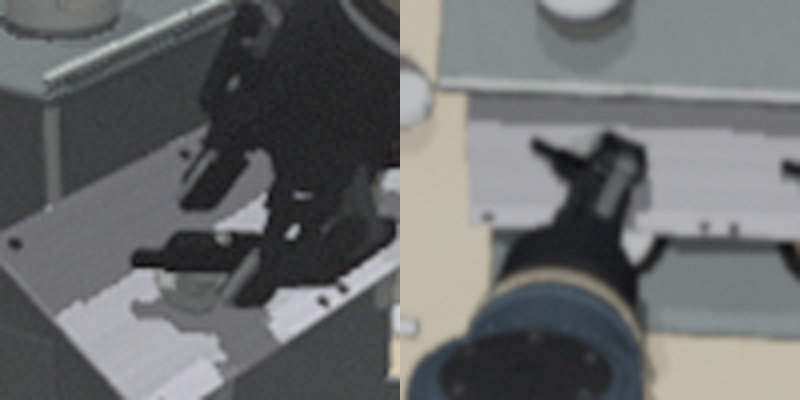

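The fingers straddle the bar, one on either side of the dot at about (222,240) in the side crop. Next I go 5 mm deeper and close.

>>> drive_tool:
  deltas:
    - [0, 0, 0.003, 0, 0, 0, 0.04]
    - [0, 0, 0.005, 0, 0, 0, 0.03]
    - [0, 0, 0.005, 0, 0, 0, 0.018]
    - [0, 0, 0.005, 0, 0, 0, 0.005]
    - [0, 0, 0.005, 0, 0, 0, 0.005]
    - [0, 0, 0.005, 0, 0, 0, 0.005]
  newtons: 80

```text
clock: 5.8
tcp_pos: [0.54, -0.0168, 0.1817]
tool_rot: [-2.577, 0.248, -1.971]
contact_force: [-0.8, -4.3, 5.4]
grip_width: 0.0101
finger_force: 79.9
```

```bash
python3 -c "
from h import *
where()"
```

```text
t 5.8 pos [ 0.7 -0.5 19.9] phi -115.5 tilt 0.1 F [ 2.8 -4.2 -4.9] Mom [0.14 0.74 0.06] grip 0.010142132886776404 79.87889885902405 q [-0.03 -0.17 -0.77  0.36  0.   -1.13]
```

>>> drive_tool:
  deltas:
    - [0, 0, 0, 0, 0, 3, 0.005]
    - [0, 0, 0, 0, 0, 7, 0.005]
    - [0, 0, 0, 0, 0, 11, 0.005]
    - [0, 0, 0, 0, 0, 15, 0.005]
    - [0, 0, 0, 0, 0, 20, 0.005]
    - [0, 0, 0, 0, 0, 20, 0.005]

```text
clock: 6.55
tcp_pos: [0.5401, -0.0167, 0.1817]
tool_rot: [-2.684, 0.421, -2.294]
contact_force: [-2.0, -2.0, 6.1]
grip_width: 0.0103
finger_force: 80.0
```

```bash
python3 -c "
from h import *
where()"
```

```text
t 6.55 pos [ 0.7 -0.4 19.9] phi -135.5 tilt 0.1 F [ 0.1 -2.8 -6.1] Mom [0.22 0.56 0.16] grip 0.010348467462325702 79.95648264884949 q [-0.03 -0.17 -0.77  0.36  0.   -0.78]
```

>>> drive_tool:
  deltas:
    - [0, 0, 0, 0, 0, 5, 0.005]
    - [0, 0, 0, 0, 0, 10, 0.005]
    - [0, 0, 0, 0, 0, 15, 0.005]
    - [0, 0, 0, 0, 0, 20, 0.005]
    - [0, 0, 0, 0, 0, 25, 0.005]
    - [0, 0, 0, 0, 0, 30, 0.005]
    - [0, 0, 0, 0, 0, 35, 0.005]
    - [0, 0, 0, 0, 0, 40, 0.005]

```text
clock: 7.55
tcp_pos: [0.54, -0.0165, 0.1816]
tool_rot: [-3.087, 0.609, -3.076]
contact_force: [-2.2, -1.9, 5.1]
grip_width: 0.0102
finger_force: 80.0
```

```bash
python3 -c "
from h import *
where()"
```

```text
t 7.55 pos [ 0.6 -0.1 19.9] phi -175.6 tilt 0.1 F [-1.  -2.  -5.5] Mom [ 0.2   0.27 -0.35] grip 0.010209201989613555 79.98451709747314 q [-0.03 -0.17 -0.77  0.36  0.   -0.08]
```

>>> drive_tool:
  deltas:
    - [0, 0, 0, 0, 0, 5, 0.005]
    - [0, 0, 0, 0, 0, 10, 0.005]
    - [0, 0, 0, 0, 0, 15, 0.005]
    - [0, 0, 0, 0, 0, 20, 0.005]
    - [0, 0, 0, 0, 0, 25, 0.005]
    - [0, 0, 0, 0, 0, 30, 0.005]

```text
clock: 8.3
tcp_pos: [0.54, -0.0164, 0.182]
tool_rot: [2.853, 0.547, 2.592]
contact_force: [-12.7, -5.0, 16.2]
grip_width: 0.0104
finger_force: 331.5
```

```bash
python3 -c "
from h import *
where()"
```

```text
t 8.3 pos [ 0.8 -0.1 20.2] phi 154.8 tilt 0.1 F [ -1.4  -5.3 -20.5] Mom [ 1.29  0.24 -9.35] grip 0.010365273744778395 331.50194523856044 q [-0.03 -0.17 -0.77  0.36  0.    0.44]
```

Stop reached: the moment jumped to -9.35 N m. I'll back off in small steps to find the angle where the load vanishes.

>>> drive_tool:
  deltas:
    - [0, 0, 0, 0, 0, -3, 0.005]
    - [0, 0, 0, 0, 0, -3, 0.005]

```text
clock: 8.55
tcp_pos: [0.54, -0.0164, 0.1819]
tool_rot: [2.886, 0.562, 2.655]
contact_force: [-10.9, -4.2, 13.8]
grip_width: 0.0102
finger_force: 288.7
```

```bash
python3 -c "
from h import *
where()"
```

```text
t 8.55 pos [ 0.8 -0.1 20.1] phi 158.0 tilt 0.1 F [ -0.8  -4.5 -17.5] Mom [ 1.24  0.28 -8.09] grip 0.010220329461530436 288.7441745956312 q [-0.03 -0.17 -0.77  0.36  0.    0.38]
```

>>> drive_tool:
  deltas:
    - [0, 0, 0, 0, 0, -3, 0.005]
    - [0, 0, 0, 0, 0, -3, 0.005]

```text
clock: 8.8
tcp_pos: [0.54, -0.0164, 0.1819]
tool_rot: [2.918, 0.574, 2.714]
contact_force: [-10.3, -4.3, 13.3]
grip_width: 0.01
finger_force: 255.6
```

```bash
python3 -c "
from h import *
where()"
```

```text
t 8.8 pos [ 0.8 -0.1 20.1] phi 161.0 tilt 0.1 F [ -0.9  -4.6 -16.7] Mom [ 1.14  0.3  -7.09] grip 0.009996168346433328 255.60059867799282 q [-0.03 -0.17 -0.77  0.36  0.    0.33]
```

>>> drive_tool:
  deltas:
    - [0, 0, 0, 0, 0, -5, 0.005]
    - [0, 0, 0, 0, 0, -10, 0.005]
    - [0, 0, 0, 0, 0, -10, 0.005]

```text
clock: 9.18
tcp_pos: [0.54, -0.0165, 0.1818]
tool_rot: [3.031, 0.603, 2.919]
contact_force: [-6.5, -2.8, 9.6]
grip_width: 0.0103
finger_force: 158.6
```

```bash
python3 -c "
from h import *
where()"
```

```text
t 9.175 pos [ 0.7 -0.1 20. ] phi 170.8 tilt 0.1 F [ -0.8  -2.9 -11.5] Mom [ 0.79  0.29 -4.2 ] grip 0.010271292779825383 158.62078053876758 q [-0.03 -0.17 -0.77  0.36  0.    0.16]
```

>>> drive_tool:
  deltas:
    - [0, 0, 0, 0, 0, -3, 0.005]
    - [0, 0, 0, 0, 0, -3, 0.005]

```text
clock: 9.43
tcp_pos: [0.54, -0.0165, 0.1817]
tool_rot: [3.067, 0.608, 2.981]
contact_force: [-5.3, -3.8, 8.6]
grip_width: 0.0102
finger_force: 133.6
```

```bash
python3 -c "
from h import *
where()"
```

```text
t 9.425 pos [ 0.7 -0.1 20. ] phi 173.8 tilt 0.1 F [ -1.1  -3.9 -10. ] Mom [ 0.62  0.2  -3.43] grip 0.010159780594074299 133.63151603378356 q [-0.03 -0.17 -0.77  0.36  0.    0.11]
```

>>> drive_tool:
  deltas:
    - [0, 0, 0, 0, 0, -4, 0.005]
    - [0, 0, 0, 0, 0, -7, 0.005]
    - [0, 0, 0, 0, 0, -7, 0.005]

```text
clock: 9.8
tcp_pos: [0.5401, -0.0165, 0.1817]
tool_rot: [-3.132, 0.612, 3.128]
contact_force: [-3.8, -1.8, 6.9]
grip_width: 0.0098
finger_force: 86.8
```

```bash
python3 -c "
from h import *
where()"
```

```text
t 9.8 pos [ 0.7 -0.2 19.9] phi -179.3 tilt 0.1 F [-0.9 -2.  -7.7] Mom [ 0.45  0.15 -1.75] grip 0.009834198236299434 86.84847277589142 q [-0.03 -0.17 -0.77  0.36  0.   -0.01]
```

>>> drive_tool:
  deltas:
    - [0, 0, 0, 0, 0, -2, 0.005]
    - [0, 0, 0, 0, 0, -2, 0.005]

```text
clock: 10.05
tcp_pos: [0.54, -0.0165, 0.1816]
tool_rot: [-3.108, 0.611, -3.113]
contact_force: [-2.7, -2.5, 5.8]
grip_width: 0.0103
finger_force: 81.0
```

```bash
python3 -c "
from h import *
where()"
```

```text
t 10.05 pos [ 0.6 -0.1 19.9] phi -177.4 tilt 0.1 F [-1.1 -2.7 -6.2] Mom [ 0.27  0.22 -1.16] grip 0.010296756139229007 81.0343873500824 q [-0.03 -0.17 -0.77  0.36  0.   -0.05]
```

>>> drive_tool:
  deltas:
    - [0, 0, 0, 0, 0, -2, 0.005]
    - [0, 0, 0, 0, 0, -2, 0.005]

```text
clock: 10.3
tcp_pos: [0.54, -0.0165, 0.1816]
tool_rot: [-3.085, 0.609, -3.072]
contact_force: [-1.8, -1.0, 6.8]
grip_width: 0.0098
finger_force: 80.0
```

```bash
python3 -c "
from h import *
where()"
```

```text
t 10.3 pos [ 0.6 -0.1 19.9] phi -175.4 tilt 0.1 F [-2.4 -1.2 -6.6] Mom [ 0.28  0.28 -0.27] grip 0.00975527747607722 80.00300288200378 q [-0.03 -0.17 -0.77  0.36  0.   -0.08]
```

```bash
python3 -c "
from h import *
[cv2.imwrite(f'pics/{k}1.png',cv2.resize(grab_frame(k)[a:a+100,b:b+100],None,fx=4,fy=4,interpolation=2)) for k,a,b in (('side',160,240),('top',190,245))]
cv2.imwrite('pics/m3.png',np.hstack([cv2.imread('pics/side1.png'),cv2.imread('pics/top1.png')]))"
```

```text
(no output)
```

View pics/m3.png

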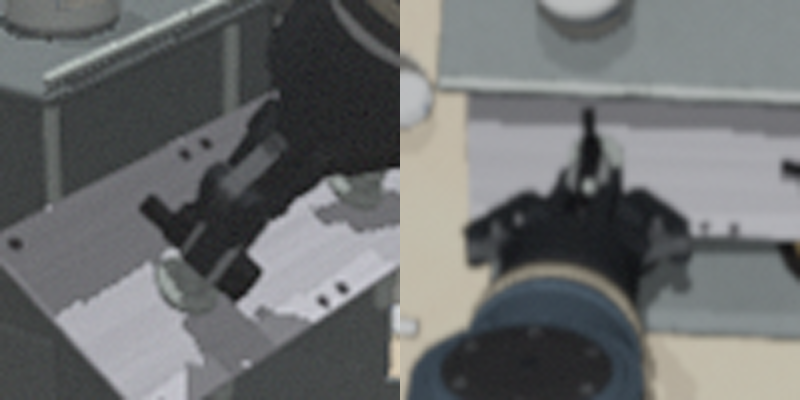

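The handle has turned with the gripper: the nose points up-slope at top crop (588,112). The unloaded angle at the stop is phi = -174.7°, and a straight 180° opening would pass joint 6's limit. So I'll open 120°, regrasp half a turn round, then finish with the last 60°.

>>> drive_tool:
  deltas:
    - [0, 0, 0, 0, 0, -4, 0.005]
    - [0, 0, 0, 0, 0, -10, 0.005]
    - [0, 0, 0, 0, 0, -17, 0.005]
    - [0, 0, 0, 0, 0, -24, 0.005]
    - [0, 0, 0, 0, 0, -31, 0.005]
    - [0, 0, 0, 0, 0, -38, 0.005]
    - [0, 0, 0, 0, 0, -45, 0.005]
    - [0, 0, 0, 0, 0, -52, 0.005]
    - [0, 0, 0, 0, 0, -60, 0.005]

```text
clock: 11.52
tcp_pos: [0.54, -0.0168, 0.1816]
tool_rot: [-2.576, 0.246, -1.968]
contact_force: [-1.8, -3.7, 5.1]
grip_width: 0.0098
finger_force: 80.0
```

```bash
python3 -c "
from h import *
where()"
```

```text
t 11.525 pos [ 0.6 -0.4 19.9] phi -115.2 tilt 0.1 F [ 2.8 -3.  -5.1] Mom [0.15 0.75 0.12] grip 0.009755039143835626 79.95343565940857 q [-0.03 -0.17 -0.77  0.36  0.   -1.13]
```

>>> drive_tool:
  deltas:
    - [0, 0, 0, 0, 0, -7, 0.005]
    - [0, 0, 0, 0, 0, -14, 0.005]
    - [0, 0, 0, 0, 0, -21, 0.005]
    - [0, 0, 0, 0, 0, -28, 0.005]
    - [0, 0, 0, 0, 0, -35, 0.005]
    - [0, 0, 0, 0, 0, -42, 0.005]
    - [0, 0, 0, 0, 0, -49, 0.005]
    - [0, 0, 0, 0, 0, -56, 0.005]
    - [0, 0, 0, 0, 0, -60, 0.005]

```text
clock: 12.65
tcp_pos: [0.5403, -0.0169, 0.1818]
tool_rot: [-2.619, -0.335, -1.084]
contact_force: [0.9, -4.1, 4.4]
grip_width: 0.01
finger_force: 79.7
```

```bash
python3 -c "
from h import *
where()"
```

```text
t 12.65 pos [ 1.  -0.6 19.9] phi -55.3 tilt 0.1 F [ 5.3 -0.4 -3. ] Mom [-0.4   0.8   0.13] grip 0.01003600445681992 79.66097831726074 q [-0.03 -0.17 -0.77  0.36  0.   -2.18]
```

>>> drive_tool:
  deltas:
    - [0, 0, 0, 0, 0, 0, 0.05]
    - [0, 0, 0, 0, 0, 0, 0.05]
    - [0, 0, 0, 0, 0, 0, 0.05]
    - [0, 0, 0, 0, 0, 0, 0.05]
    - [0, 0, -0.02, 0, 0, 0, 0.05]
    - [0, 0, -0.045, 0, 0, 0, 0.05]
    - [0, 0, -0.065, 0, 0, 0, 0.05]
    - [0, 0, -0.065, 0, 0, 0, 0.05]

```text
clock: 13.65
tcp_pos: [0.5029, -0.0154, 0.2358]
tool_rot: [-2.617, -0.333, -1.087]
contact_force: [0.0, 0.1, 0.1]
grip_width: 0.05
finger_force: 0.0
```

>>> drive_tool:
  deltas:
    - [0, 0, 0, 0, 0, 10, 0.05]
    - [0, 0, 0, 0, 0, 20, 0.05]
    - [0, 0, 0, 0, 0, 30, 0.05]
    - [0, 0, 0, 0, 0, 40, 0.05]
    - [0, 0, 0, 0, 0, 50, 0.05]
    - [0, 0, 0, 0, 0, 60, 0.05]
    - [0, 0, 0, 0, 0, 70, 0.05]
    - [0, 0, 0, 0, 0, 80, 0.05]
    - [0, 0, 0, 0, 0, 90, 0.05]
    - [0, 0, 0, 0, 0, 100, 0.05]

```text
clock: 14.9
tcp_pos: [0.5026, -0.0155, 0.2333]
tool_rot: [-2.862, 0.549, -2.668]
contact_force: [-0.0, -0.2, 0.3]
grip_width: 0.0498
finger_force: 0.0
```

>>> drive_tool:
  deltas:
    - [0, 0, 0, 0, 0, 10, 0.05]
    - [0, 0, 0, 0, 0, 20, 0.05]
    - [0, 0, 0, 0, 0, 30, 0.05]
    - [0, 0, 0, 0, 0, 40, 0.05]
    - [0, 0, 0, 0, 0, 50, 0.05]
    - [0, 0, 0, 0, 0, 60, 0.05]
    - [0, 0, 0, 0, 0, 70, 0.05]
    - [0, 0, 0, 0, 0, 80, 0.05]
    - [0, 0, 0, 0, 0, 80, 0.05]

```text
clock: 16.02
tcp_pos: [0.5025, -0.0155, 0.2334]
tool_rot: [2.62, 0.332, 2.057]
contact_force: [-0.5, -0.3, -0.1]
grip_width: 0.05
finger_force: 0.0
```

```bash
python3 -c "
from h import *
where(); print(delta(.02,125))"
```

```text
t 16.025 pos [-0.4 -0.2 83.8] phi 124.6 tilt 0.1 F [ 0.  -0.6 -0.2] Mom [ 0.39  0.29 -0.02] grip 0.0500398655026298 0.0 q [-0.03 -0.3  -0.72  0.54  0.    0.96]
(array([-0.1,  0.5, 63.8]), array([-0.08,  0.  , -0.4 ]))
```

>>> drive_tool:
  deltas:
    - [0, 0, 0.02, 0, 0, 0, 0.05]
    - [0, 0, 0.04, 0, 0, 0, 0.05]
    - [0, 0, 0.055, 0, 0, 0, 0.05]
    - [0, 0, 0.064, 0, 0, 0, 0.05]
    - [0, 0, 0.064, 0, 0, 0, 0.03]
    - [0, 0, 0.064, 0, 0, 0, 0.018]
    - [0, 0, 0.064, 0, 0, 0, 0.005]
    - [0, 0, 0.064, 0, 0, 0, 0.005]
    - [0, 0, 0.064, 0, 0, 0, 0.005]

```text
clock: 17.15
tcp_pos: [0.5393, -0.0165, 0.1829]
tool_rot: [2.618, 0.333, 2.056]
contact_force: [-5.4, 0.6, 6.3]
grip_width: 0.01
finger_force: 80.8
```

```bash
python3 -c "
from h import *
where()"
```

```text
t 17.15 pos [ 0.8 -0.1 21.3] phi 124.6 tilt 0.1 F [ 0.8 -0.4 -8.2] Mom [0.49 0.62 0.11] grip 0.00997912540430239 80.76068758964539 q [-0.03 -0.17 -0.77  0.36  0.    0.96]
```

>>> drive_tool:
  deltas:
    - [0, 0, 0, 0, 0, -4, 0.005]
    - [0, 0, 0, 0, 0, -11, 0.005]
    - [0, 0, 0, 0, 0, -18, 0.005]
    - [0, 0, 0, 0, 0, -25, 0.005]
    - [0, 0, 0, 0, 0, -32, 0.005]
    - [0, 0, 0, 0, 0, -39, 0.005]
    - [0, 0, 0, 0, 0, -46, 0.005]
    - [0, 0, 0, 0, 0, -53, 0.005]
    - [0, 0, 0, 0, 0, -61, 0.005]
    - [0, 0, 0, 0, 0, -61, 0.005]

```text
clock: 18.4
tcp_pos: [0.5393, -0.0167, 0.1828]
tool_rot: [-3.071, 0.608, -3.048]
contact_force: [-6.9, -0.3, 6.5]
grip_width: 0.0098
finger_force: 80.9
```

```bash
python3 -c "
from h import *
where()"
```

```text
t 18.4 pos [ 0.7 -0.3 21.3] phi -174.3 tilt 0.1 F [ 1.9 -0.3 -9.3] Mom [ 0.12  0.78 -0.13] grip 0.009767538397448759 80.8797562122345 q [-0.03 -0.17 -0.77  0.36  0.   -0.1 ]
```

Good. Now I release, retract along the spindle, and check with the cameras.

>>> drive_tool:
  deltas:
    - [0, 0, 0, 0, 0, 0, 0.05]
    - [0, 0, 0, 0, 0, 0, 0.05]
    - [0, 0, 0, 0, 0, 0, 0.05]
    - [0, 0, 0, 0, 0, 0, 0.05]
    - [0, 0, -0.02, 0, 0, 0, 0.05]
    - [0, 0, -0.05, 0, 0, 0, 0.05]
    - [0, 0, -0.09, 0, 0, 0, 0.05]
    - [0, 0, -0.13, 0, 0, 0, 0.05]
    - [0, 0, -0.17, 0, 0, 0, 0.05]
    - [0, 0, -0.17, 0, 0, 0, 0.05]

```text
clock: 19.65
tcp_pos: [0.4419, -0.0137, 0.3245]
tool_rot: [-3.072, 0.612, -3.051]
contact_force: [0.4, -0.1, -0.0]
grip_width: 0.05
finger_force: 0.0
```

```bash
python3 -c "
from h import *
where()
[cv2.imwrite(f'pics/{k}1.png',cv2.resize(grab_frame(k)[a:a+100,b:b+100],None,fx=4,fy=4,interpolation=2)) for k,a,b in (('side',180,250),('top',190,265))]
cv2.imwrite('pics/m4.png',np.hstack([cv2.imread('pics/side1.png'),cv2.imread('pics/top1.png')]))
for t in (-185,-175,-165):
  P=pts([.5688,-.0922,-.0281,np.radians(t),1.3])[[0,2]]; print(t,((proj('side',P)-[250,180])*4).round(),((proj('top',P)-[265,190])*4+[400,0]).round())
"
```

```text
t 19.65 pos [ 2.200e+00 -1.000e-01  1.932e+02] phi -174.4 tilt 0.3 F [-0.3 -0.1  0.3] Mom [-0.08  0.55 -0.05] grip 0.04999547778055009 0.0 q [-0.03 -0.47 -0.59  0.84  0.   -0.1 ]
-185 [[184. 156.]
 [222. 244.]] [[509. 182.]
 [506. 231.]]
-175 [[184. 156.]
 [230. 238.]] [[509. 182.]
 [518. 231.]]
-165 [[184. 156.]
 [237. 231.]] [[509. 182.]
 [529. 230.]]
```

View pics/m4.png

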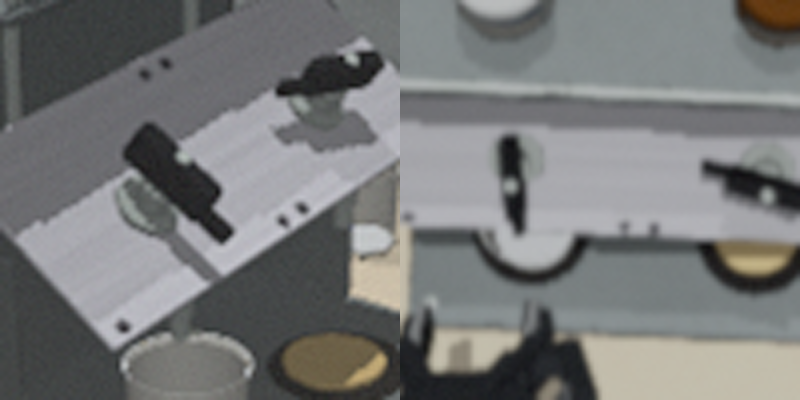

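The nose now points down-slope, with its tip at side crop (227,237) and top crop (518,231). That matches the -175° prediction within about 3 pixels. The right handle, beaker and dish are unmoved, and the gripper is clear.

```bash
python3 -c "
from plant import *
print(close_job())"
```

```text
the job is handed in; nothing more can be done
None
```

I shut the left valve (the one over the beaker) against its stop, opened it 180° from there (within a degree or two by my measurement) and let go. The job is handed in, and the last pictures showed the right valve, beaker and dish unmoved; I didn't check the marker and timer again, but the arm never went near them.

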